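# Line up the chocks and hold the model hull level over them

## Task

Nudge the three loose chocks into a straight row on the building board, one centred on each pencilled cross and square to the pencilled centre line. Then lift the hull out of its stand by its balance mark and carry it, level all the way, over to the row: finish holding it still and level a few centimetres clear above the chocks, lengthwise over the centre line with its balance mark above the middle chock (either end first), so that I can sight along its bottom. Do not set it down or let go, and leave the other things on the bench where they are.

Things in the scene. Friction and masses are not known exactly. Their poses are not given: they have to be found in the camera images.
- hull: model boat hull of laminated pine, 0.25 to 0.45 kg, 58 mm wide, 54 mm high, upright in the stand. Origin: on its flat underside, below the balance point, where a pencil line crosses the deck; x to the pointed bow, z up. It reaches from x = -155 to +175 mm; from x = -60 to +70 mm its sides are flat, parallel and upright, 24 to 54 mm above the underside (grip there); below, they slope in to a bottom 34 mm wide.
- chock0: one of three alike loose brown wooden chocks (saddle blocks) on the board, 75 g: 30 mm thick (its x, belongs along the row), 100 mm wide (y), 52 mm high at its two flared cheeks; the cork-lined floor between them is 24 mm above the underside, 66 mm wide. Origin: centre of the underside, z up. Same front and back; any chock may go on any cross.
- chock1: one of three alike loose brown wooden chocks (saddle blocks) on the board, 75 g: 30 mm thick (its x, belongs along the row), 100 mm wide (y), 52 mm high at its two flared cheeks; the cork-lined floor between them is 24 mm above the underside, 66 mm wide. Origin: centre of the underside, z up. Same front and back; any chock may go on any cross.
- chock2: one of three alike loose brown wooden chocks (saddle blocks) on the board, 75 g: 30 mm thick (its x, belongs along the row), 100 mm wide (y), 52 mm high at its two flared cheeks; the cork-lined floor between them is 24 mm above the underside, 66 mm wide. Origin: centre of the underside, z up. Same front and back; any chock may go on any cross.
- board: plywood building board fixed to the bench, 400 x 190 x 18 mm. Origin: centre of its underside, on the bench; x along its length and along the pencilled centre line, z up. The row of chocks belongs on its top, 18 mm above the bench.
- cross0 (a point): the point on the board's top face where the pencilled centre line meets the first (-x end) pencilled cross line; it turns with the board (x along the centre line). The three crosses are 95 mm apart; the cross lines run nearly across the whole board.
- cross1 (a point): the point on the board's top face where the pencilled centre line meets the middle pencilled cross line; it turns with the board (x along the centre line). The three crosses are 95 mm apart; the cross lines run nearly across the whole board.
- cross2 (a point): the point on the board's top face where the pencilled centre line meets the third (+x end) pencilled cross line; it turns with the board (x along the centre line). The three crosses are 95 mm apart; the cross lines run nearly across the whole board.
- stand: hull stand fixed to the bench: brown base 200 x 120 x 14 mm, two cork-lined uprights 18 mm thick, 100 mm wide, 65 mm either side of the middle. The hull's underside lies on them 70 mm above the bench; their cheeks beside it rise to 92 mm. Origin: centre of its underside; x along the hull, towards its bow. The balance mark is within 12 mm of the middle.
- sandblock: dark blue sanding block with brown abrasive paper, 45 x 90 x 22 mm, lying at the +x end of the building board. Leave it where it is.
- varnish: varnish tin, 68 mm across, 78 mm high, on the bench between board and stand. Leave it where it is.
- plane: small block plane, 150 x 44 mm and about 60 mm high, on the bench between board and stand. Leave it where it is.
- glue: yellow glue bottle with red cap, 56 mm across, 150 mm high, on the far side of the bench. Leave it where it is.
- hammer: hammer lying on the far side of the bench, 240 mm long. Leave it where it is.
- mug: white mug, 76 mm across, 85 mm high, on the far side of the bench. Leave it where it is.
- driver: red-handled screwdriver, 190 mm long, lying on the far side of the bench. Leave it where it is.

How it is judged:
By the outcome, as a careful person would: the job done as asked, in the order asked, and still so for the second after the job is handed in, while the arm keeps its last pose, push and grip.
It also fails if it takes over 72 s, if anything falls off the work surface, if the arm or the gripper's body presses on something with over 40 N, if the wrist force passes 120 N, or if a joint passes its speed limit or range.

## Robot

A 6-joint arm with a two-finger parallel gripper is mounted at the origin on the work surface. World frame = base frame: x ahead of the robot, y to its left, z up, the work surface at z = 0. Lengths are in m, angles in rad, forces in N, time in s.
With the tool pointing down it reaches from about 0.35 to 0.775 m from the base axis. Payload 7.3 kg.
Tool frame: the origin (TCP) lies on the centre line of the jaws, within the pads' length; the fingertips stand 25 mm ahead of it and the grasp point (between the pads) lies 6 mm ahead of it; z points along the fingers, y is the direction in which the jaws open and shut (so a half turn about z gives the same grasp; the last joint's range is limited). The gripper opens to 92 mm and grips with 3 to 60 N. Pads are 19 mm wide; open, the fingers measure 130 mm over their backs; the gripper's body (75 mm by 190 mm) begins 47 mm behind the grasp point.
Start: joints at [1.103, 0.342, 1.524, -0, 1.275, -0.146], TCP at [0.166, 0.498, 0.252] pointing down, gripper open.
Joint ranges: [-2.53, 2.53], [-0.77, 2.02], [0.04, 2.7], [-1, 4.14], [0.28, 2.66], [-3.11, 3.11]. Speed limits (rad/s): [2.57, 2.57, 3.14, 3.14, 3.14, 3.14].

## Interface

Orientations are given as [roll, pitch, yaw] about the fixed x, y, z axes, in that order (R = Rz(yaw) Ry(pitch) Rx(roll)).
In Python, from cell import telemetry, read_camera, workorder gives the robot as it stands.
- The arm moves only by the shell command python3 -m creep 'ROWS' [FORCE]. ROWS is JSON, one flat list of numbers, 5 for each row, row after row: the opening, from 0 (shut) to 1 (fully open), then the shift along the world's x, y, z in m, then the turn about the world's z in rad. A call has 1 to 12 rows; each row shifts and turns the pose as measured when the row begins; what a row does not reach is not made up. A row lasts 1/8 s, in which the tool goes at most 62.5 mm and 10.7 degrees, less where a joint would pass 70% of its speed; a pose out of reach is approached as far as the arm can. A call is refused whole if a number of a shift passes 0.0625 or a number of a turn 0.188, either way. A call with a gripper value outside its range is refused whole. The fingers move at their own pace and stop on an object; FORCE is the grip in N (left out, the last holds). Time passes only in rows, so rows that do not move let the fingers close. It gives the time, the measured TCP pose, the force and the opening at its end, in the units of the state.
- telemetry.observe(): the state, without advancing time (a new reading comes with each control period).
- read_camera(name): name is "side" or "top" or "wrist"; returns a dict with "image" (480x640x3 uint8, red, green, blue), "fovy" (degrees; the focal length in pixels is half the picture's height over the tangent of half this angle, whatever the lens; pixels are square), "cx", "cy" (the principal point, pixels), "R" (3x3) and "t" (3): a world point X has camera coordinates R X + t. Camera axes: x right, y down, z forward; pixel columns grow to the right and rows downward; lengths in m; the calibration is good to about 2 mm. The wrist camera is an equidistant fisheye: a pixel r from the principal point sees the ray r / f radians off the axis. A picture is of the moment at which its call begins. There is no depth.
- workorder.hand_in(): hands the job in, once; it reports no verdict.
The state is a dict: "time": time; "qpos": joint angles; "qvel": joint speeds; "joint_efforts": joint torques, N m; "tool_pos": TCP position; "tool_rot": TCP orientation; "contact_force": force on the tool from outside, world axes, zero at the start; "torque": the same for the moment, N m; "opening": finger opening in m.
Only numpy, scipy, OpenCV 4.12 (cv2) and the standard library are available. Lean on these libraries where they do the work, as an engineer would, in place of code of your own. Each camera call takes 0.05 s, during which the arm holds its last target.

## Working session

There is one attempt and no reset: what is moved stays moved. The work goes in short steps, Python scripts to look and compute and a shell command to move; the robot and the scene stay as the last step left them, time stands still between calls to the robot, and variables do not carry over. Pictures are saved under pics/ and viewed, and the job is handed in when it is done.

```bash
ls; mkdir -p pics
cat > h.py <<'E'
import numpy as np, cv2
from cell import telemetry, read_camera, workorder
def snap(n,f):
    c=read_camera(n); cv2.imwrite('pics/'+f,c['image'][:,:,::-1]); 
    np.savez('pics/'+f+'.npz',**{k:np.array(c[k]) for k in c}); return c
def load(f): 
    return dict(np.load('pics/'+f+'.npz'))
def foc(c): return 240/np.tan(np.radians(float(c['fovy']))/2)
def px2w(c,u,v,z,fish=False):
    f=foc(c); x=(u-c['cx']);y=(v-c['cy'])
    if fish:
        r=np.hypot(x,y); th=r/f; d=np.array([x/r*np.sin(th),y/r*np.sin(th),np.cos(th)])
    else: d=np.array([x/f,y/f,1.])
    R=np.array(c['R']);o=-R.T@np.array(c['t']); w=R.T@d
    return o+w*(z-o[2])/w[2]
def w2px(c,X,fish=False):
    f=foc(c); p=np.array(c['R'])@np.array(X)+np.array(c['t'])
    if fish:
        r=np.hypot(p[0],p[1]);th=np.arctan2(r,p[2]); return np.array([c['cx']+f*th*p[0]/r,c['cy']+f*th*p[1]/r])
    return np.array([c['cx']+f*p[0]/p[2],c['cy']+f*p[1]/p[2]])
E
python3 - <<'E'
from h import *
for n in ['top','side','wrist']:
    c=snap(n,n+'0.png'); print(n,c['fovy'],c['cx'],c['cy'],(-np.array(c['R']).T@np.array(c['t'])).round(3))
print(telemetry.observe())
E
```

```text
pics
top 53.86115432071935 323.1752792587312 233.40975083969025 [ 0.455 -0.028  0.974]
side 55.673287253811665 319.92148085890983 242.37178707518478 [0.554 0.628 0.881]
wrist 65.70646984690485 319.2005964687144 240.20737980026917 [0.092 0.524 0.384]
{'time': 0.15, 'qpos': array([ 1.10301407e+00,  3.42535104e-01,  1.52475393e+00,  1.76516665e-06,
        1.27538718e+00, -1.46011722e-01]), 'qvel': array([ 0.00074191, -0.00245742, -0.00265516,  0.00069965, -0.00032711,
        0.00198225]), 'joint_efforts': array([ 1.02148300e-03, -4.31466687e+01, -2.44355303e+01,  7.17262086e-02,
        5.38114412e-02, -8.57985128e-05]), 'tool_pos': array([0.16589782, 0.49783113, 0.25123415]), 'tool_rot': array([-3.14052087e+00, -1.59321535e-04,  2.81982152e+00]), 'contact_force': array([-0.44894799, -0.16764579,  0.26511514]), 'torque': array([ 0.01869116,  0.07630285, -0.00300536]), 'opening': 0.09198131127526281}
```

View pics/top0.png

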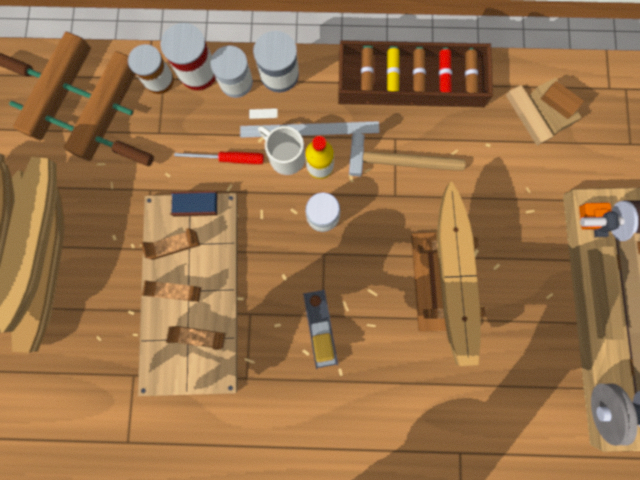

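View pics/side0.png

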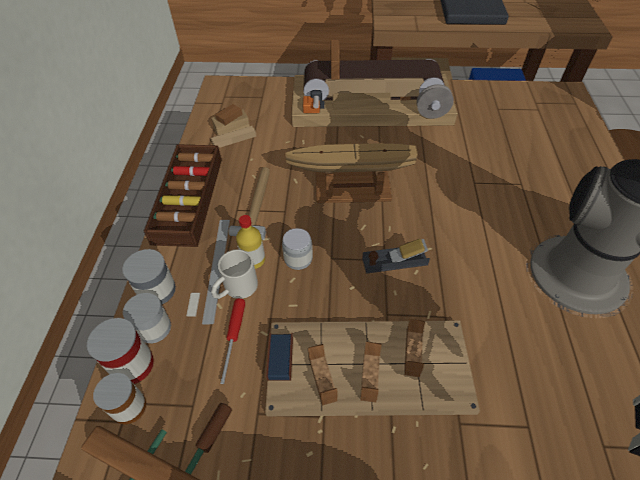

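View pics/wrist0.png

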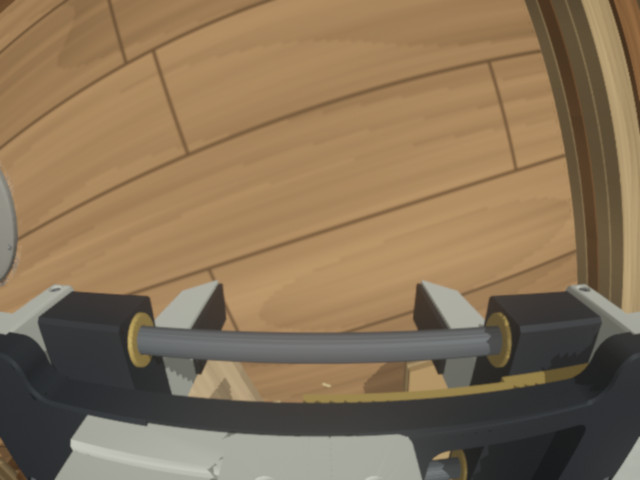

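Run:
```python
from h import *
i=cv2.imread('pics/top0.png')
cv2.imwrite('pics/cropA.png',cv2.resize(i[185:400,130:250],None,fx=2.75*1.8,fy=2.75,interpolation=cv2.INTER_CUBIC)) if 0 else None
cv2.imwrite('pics/cropA.png',cv2.resize(i[185:305,130:250],None,fx=5,fy=5,interpolation=cv2.INTER_CUBIC))
cv2.imwrite('pics/cropB.png',cv2.resize(i[280:400,130:250],None,fx=5,fy=5,interpolation=cv2.INTER_CUBIC))
cv2.imwrite('pics/cropC.png',cv2.resize(i[175:375,400:500],None,fx=3,fy=3,interpolation=cv2.INTER_CUBIC))
c=load('top0.png'); print(c['R'])
for p in [(149,199),(231,199),(144,389),(231,388)]: print(px2w(c,*p,0.018))
```

```text
[[ 0.02763841 -0.99959955 -0.00607093]
 [-0.98647098 -0.02629266 -0.16181377]
 [ 0.16158935  0.01046107 -0.98680264]]
[0.67397206 0.34658637 0.018     ]
[0.67844375 0.17586803 0.018     ]
[0.29451486 0.32314229 0.018     ]
[0.30124114 0.15349614 0.018     ]
```

View pics/cropA.png

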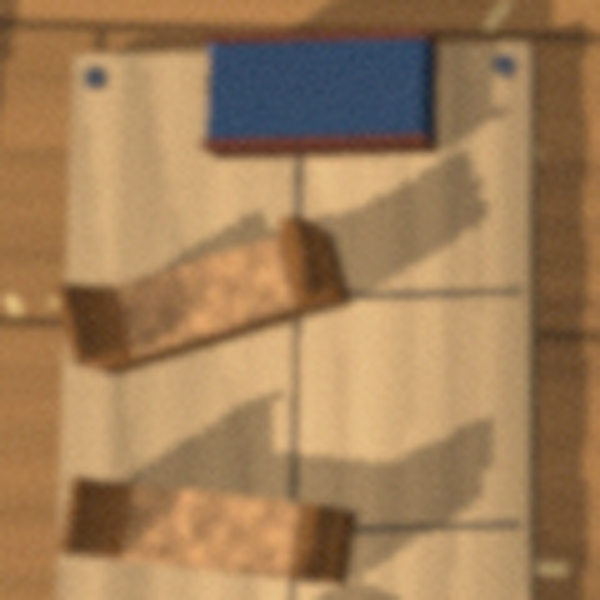

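View pics/cropB.png

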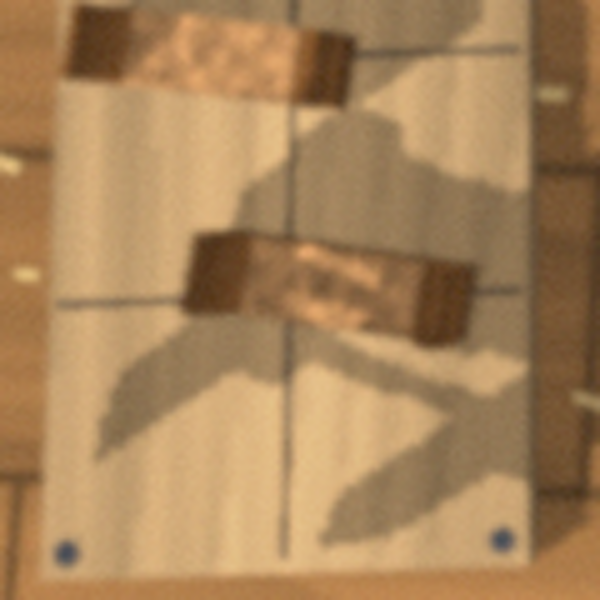

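View pics/cropC.png

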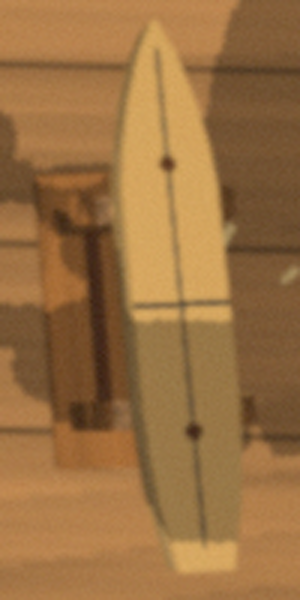

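```bash
cat >> h.py <<'E'
from scipy.optimize import least_squares
def chockpts(x,y,a,zb=.018):
    out=[]
    for sx in(-.015,.015):
        for py,pz in [(-.05,0),(-.05,.052),(-.033,.024),(.033,.024),(.05,.052),(.05,0)]:
            out.append([x+np.cos(a)*sx-np.sin(a)*py,y+np.sin(a)*sx+np.cos(a)*py,zb+pz])
    return np.array(out)
def fitchock(c,pix,loc,a0=0.,zb=.018,fish=False):
    loc=np.array(loc);pix=np.array(pix,float)
    def res(p):
        r=[]
        for l,q in zip(loc,pix):
            X=[p[0]+np.cos(p[2])*l[0]-np.sin(p[2])*l[1],p[1]+np.sin(p[2])*l[0]+np.cos(p[2])*l[1],zb+l[2]]
            r+=list(w2px(c,X,fish)-q)
        return r
    w=px2w(c,*pix.mean(0),zb+.03,fish)
    s=least_squares(res,[w[0],w[1],a0]); return s.x,np.array(res(s.x)).round(2)
E
python3 - <<'E'
from h import *
c=load('top0.png')
def A(u,v): return ((u+.5)/5-.5+130,(v+.5)/5-.5+185)
def B(u,v): return ((u+.5)/5-.5+130,(v+.5)/5-.5+280)
W=lambda p:px2w(c,*p,.018)[:2]
R=[W(B(518,290)),W(A(518,523)),W(A(518,291))]; L=W(B(55,305))
C=[W(A(298,158)),W(A(293,490)),W(B(290,225)),W(B(287,330)),W(B(283,557))]
print('cross right ends',np.round(R,4),'left',L.round(4)); print('centre',np.round(C,4))
k=[W(A(72,55)),W(A(530,40)),W(B(530,565)),W(B(43,578))]
print('corners',np.round(k,4))
for a,b in [(0,1),(1,2),(2,3),(3,0)]: d=k[b]-k[a];print(np.hypot(*d),np.degrees(np.arctan2(d[1],d[0])))
d=C[0]-C[4]; print('cl',np.degrees(np.arctan2(d[1],d[0])))
h=.015
# corner order TL,BL,BR,TR (image); up=+x, left=+y
for nm,pix,upz,loz in [('c0',[B(197,232),B(183,312),B(467,347),B(477,262)],0,.052),('c1',[A(72,480),A(66,550),A(345,582),A(357,512)],.0,.052),('c2',[A(63,287),A(82,367),A(348,298),A(330,228)],.052,.0)]:
    lz=.052
    loc=[(h,.05,.052),(-h,.05,.052),(-h,-.05,0),(h,-.05,0)]
    print(nm,fitchock(c,pix,loc))
E
```

```text
cross right ends [[0.3973 0.1548]
 [0.4925 0.1604]
 [0.5868 0.1659]] left [0.3863 0.3381]
centre [[0.6398 0.2602]
 [0.5032 0.2521]
 [0.42   0.2472]
 [0.3793 0.2453]
 [0.2931 0.2405]]
corners [[0.6809 0.3577]
 [0.6923 0.1671]
 [0.2929 0.144 ]
 [0.2826 0.3334]]
0.19090577425554162 -86.57661014589695
0.40010951832653346 -176.6961578212284
0.18966312763155097 93.10869745035968
0.3990671546582421 3.4823528415578373
cl 3.2508399086222197
c0 (array([ 0.39740012,  0.22052582, -0.12556527]), array([-0.62, -0.13, -1.1 , -0.  ,  0.5 , -0.78,  1.31,  0.89]))
c1 (array([ 0.48496879,  0.27429477, -0.08059757]), array([-0.49, -1.  , -1.95,  0.72,  1.37,  0.58,  1.2 , -0.36]))
c2 (array([0.57875095, 0.28331347, 0.37846595]), array([-1.83,  1.07, -1.21, -0.46,  2.02, -0.57,  1.19, -0.13]))
```

```bash
python3 -m creep '[1,0.04,-0.04,0.005,-0.16, 1,0.04,-0.04,0.005,-0.16, 1,0.04,-0.04,0.005,-0.16, 1,0.04,-0.04,0.005,-0.16, 1,0.04,-0.04,0.005,-0.16, 1,0.04,-0.04,0.005,-0.16, 1,0.04,-0.04,0.005,-0.16, 1,0.04,-0.04,0.005,-0.16, 1,0,0,0,0, 1,0,0,0,0]'
python3 - <<'E'
from h import *
c=snap('wrist','w1.png'); print((-np.array(c['R']).T@np.array(c['t'])).round(3),np.array(c['R']).round(2))
s=telemetry.observe(); print(s['tool_pos'],s['tool_rot'],s['contact_force'])
E
```

```text
time: 1.4
tool_pos: [0.4924, 0.1662, 0.2895]
tool_rot: [-3.137, -0.001, 1.501]
contact_force: [0.5, 0.2, 0.1]
opening: 0.092
[0.499 0.246 0.422] [[ 1.   -0.07 -0.  ]
 [-0.07 -0.95  0.29]
 [-0.02 -0.29 -0.96]]
[0.49234991 0.16632557 0.28955886] [-3.13718922e+00 -3.53956617e-04  1.50142334e+00] [ 0.08940998  0.11365792 -0.17023038]
```

View pics/w1.png

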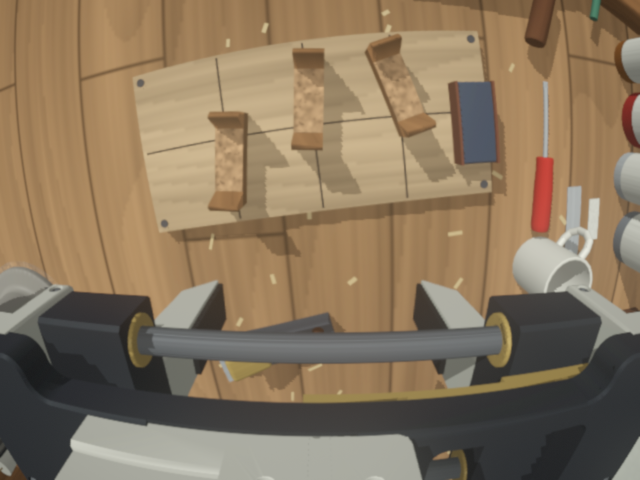

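Run:
```python
from h import *
i=cv2.imread('pics/w1.png')
cv2.imwrite('pics/w1a.png',cv2.resize(i[30:230,190:350],None,fx=3.0*1,fy=3,interpolation=cv2.INTER_CUBIC))
cv2.imwrite('pics/w1b.png',cv2.resize(i[20:180,290:450],None,fx=3.75,fy=3.75,interpolation=cv2.INTER_CUBIC))
```

```text
(no output)
```

View pics/w1a.png

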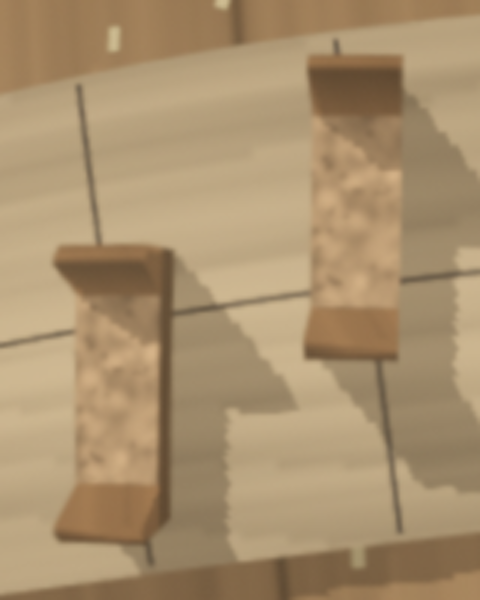

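View pics/w1b.png

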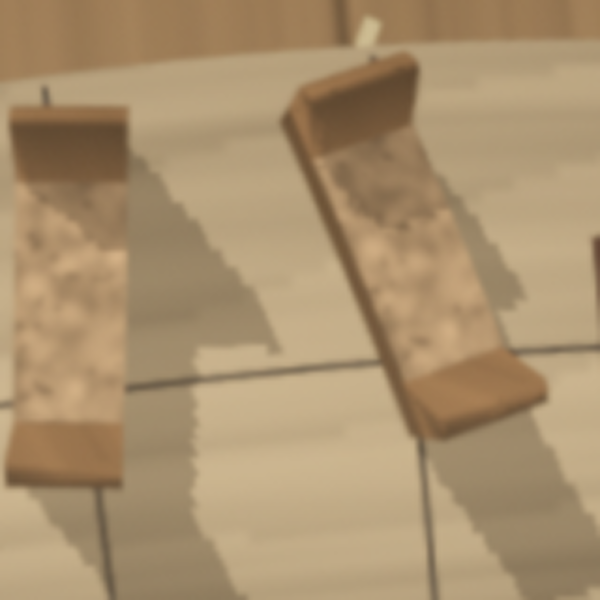

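```bash
cat >> h.py <<'E'
def P(s,ou,ov): return lambda u,v:((u+.5)/s-.5+ou,(v+.5)/s-.5+ov)
U=np.array([np.cos(.0575),np.sin(.0575)]);N=np.array([-U[1],U[0]])
CR=[.4055*U+.2228*N,.5005*U+.2228*N,.5955*U+.2228*N]
hx,hy,hz=.015,.033,.024
# image-up=+y image-right=+x order TL,TR,BR,BL
CORK=[(-hx,hy,hz),(hx,hy,hz),(hx,-hy,hz),(-hx,-hy,hz)]
E
python3 - <<'E'
from h import *
c=load('w1.png');A=P(3,190,30);B=P(3.75,290,20)
print(np.round(CR,4))
for pix in ([A(77,294),A(158,294),A(157,486),A(78,483)],[A(312,113),A(403,115),A(399,308),A(312,307)],[B(318,155),B(413,127),B(510,350),B(408,385)]):
    p,r=fitchock(c,pix,CORK,fish=True); print(p.round(4),r)
W=lambda p:px2w(c,*p,.018,True)[:2]
for n,l in [('cl',[A(0,347),A(74,331),A(175,314),A(308,293),B(128,387),B(380,363),B(600,347)]),('x0',[A(79,87),A(98,243),A(152,563)]),('x1',[A(336,42),A(380,360),A(400,530)]),('x2',[B(372,58),B(422,440),B(435,600)])]:
    for q in l: w=W(q); print(n,round(w@U,4),round(w@N,4))
E
```

```text
[[0.392  0.2457]
 [0.4869 0.2512]
 [0.5817 0.2567]]
[ 0.4018  0.2242 -0.1103] [-0.43  0.56  0.59  0.31  0.41 -0.68 -0.58 -0.2 ]
[ 0.4893  0.278  -0.0843] [ 0.28  0.6  -0.13  0.05  0.28 -0.36 -0.42 -0.26]
[0.5829 0.2867 0.3253] [-0.23  1.53  1.15 -0.23 -0.98 -0.81  0.06 -0.5 ]
cl 0.3653 0.2235
cl 0.3952 0.2241
cl 0.4339 0.2238
cl 0.4828 0.2239
cl 0.5169 0.2243
cl 0.59 0.2235
cl 0.6578 0.2237
x0 0.4099 0.3147
x0 0.4092 0.2548
x0 0.4099 0.1329
x1 0.5047 0.3146
x1 0.5052 0.1963
x1 0.5044 0.1331
x2 0.5994 0.3148
x2 0.6 0.1999
x2 0.5995 0.1523
```

```bash
python3 -m creep '[0.65,-0.03,0.019,-0.03,-0.02, 0.65,-0.03,0.019,-0.04,-0.02, 0.65,-0.03,0.019,-0.04,0, 0.65,0,0,0,0, 0.65,0,0,0,0]' 15
```

```text
time: 2.08
tool_pos: [0.3956, 0.229, 0.178]
tool_rot: [-3.14, -0.002, 1.473]
contact_force: [-0.1, -0.4, 0.8]
opening: 0.0596
```

```bash
python3 -m creep '[0.65,0.0045,-0.006,-0.03,-0.013, 0.65,0,0,-0.04,0, 0.65,0,0,-0.03,0, 0.65,0,0,-0.015,0, 0.65,0,0,-0.008,0, 0.65,0,0,0,0]'
```

```text
time: 2.82
tool_pos: [0.4087, 0.2249, 0.0583]
tool_rot: [3.126, -0.01, 1.461]
contact_force: [-0.7, -1.6, 0.6]
opening: 0.0594
```

```bash
python3 -m creep '[0.65,-0.006,-0.002,-0.009,0, 0.65,0,0,0,0]'
```

```text
time: 3.08
tool_pos: [0.4032, 0.2231, 0.05]
tool_rot: [3.124, -0.011, 1.462]
contact_force: [0.0, -0.1, -0.8]
opening: 0.0602
```

```bash
python3 -m creep '[0.2,0,0,0,0, 0.2,0,0,0,0, 0.2,0,0,0,0, 0.2,0,0,0,0]' 12
```

```text
time: 3.58
tool_pos: [0.4037, 0.2233, 0.0509]
tool_rot: [3.122, -0.011, 1.462]
contact_force: [0.4, 1.4, -1.7]
opening: 0.0299
```

```bash
python3 -m creep '[0.2,-0.002,0.006,0,0.045, 0.2,-0.002,0.006,0,0.045, 0.2,-0.002,0.006,0,0.045, 0.2,-0.001,0.003,0,0.02, 0.2,0,0,0,0]'
```

```text
time: 4.2
tool_pos: [0.3962, 0.2462, 0.0509]
tool_rot: [3.122, -0.011, 1.629]
contact_force: [-0.6, -0.7, 0.8]
opening: 0.0297
```

```bash
python3 -m creep '[0.6,0,0,0,0, 0.6,0,0,0,0, 0.6,0,0,0.03,0, 0.6,0,0,0.03,0, 0.6,0.03,0.01,0.012,-0.05, 0.6,0.03,0.01,0,-0.05, 0.6,0.025,0.008,0,-0.04, 0.6,0,0,0,0, 0.6,0,0,0,0]'
```

```text
time: 5.32
tool_pos: [0.482, 0.2732, 0.1251]
tool_rot: [3.125, -0.011, 1.483]
contact_force: [0.1, 0.6, -0.6]
opening: 0.0554
```

```bash
python3 -m creep '[0.6,0.007,0.004,0,0, 0.6,0,0,-0.02,0, 0.6,0,0,-0.02,0, 0.6,0,0,-0.02,0, 0.6,0,0,-0.01,0, 0.6,0,0,-0.003,0, 0.6,0,0,0,0]'
```

```text
time: 6.2
tool_pos: [0.4881, 0.2778, 0.0516]
tool_rot: [3.124, -0.011, 1.485]
contact_force: [-0.3, -0.7, -0.1]
opening: 0.0549
```

```bash
python3 -m creep '[0.2,0,0,0,0, 0.2,0,0,0,0, 0.2,0,0,0,0, 0.2,0,0,0,0, 0.2,0.001,-0.007,0,0.04, 0.2,0.001,-0.007,0,0.04, 0.2,0.001,-0.007,0,0.04, 0.2,0,-0.004,0,0.02, 0.2,0,0,0,0]'
```

```text
time: 7.32
tool_pos: [0.4918, 0.2526, 0.0532]
tool_rot: [3.122, -0.013, 1.629]
contact_force: [0.3, -0.2, 0.0]
opening: 0.0305
```

```bash
python3 -m creep '[0.5,0,0,0,0, 0.5,0,0,0,0, 0.5,0,0,0.03,0, 0.5,0,0,0.03,0, 0.5,0.03,0.01,0.01,0.09, 0.5,0.03,0.01,0,0.09, 0.5,0.03,0.01,0,0.08, 0.5,0,0,0,0, 0.5,0,0,0,0]'
```

```text
time: 8.45
tool_pos: [0.5824, 0.2847, 0.1257]
tool_rot: [3.123, -0.012, 1.896]
contact_force: [-0.3, 0.8, 0.2]
opening: 0.0456
```

```bash
python3 -m creep '[0.5,0.001,0.002,0,0, 0.5,0,0,-0.02,0, 0.5,0,0,-0.02,0, 0.5,0,0,-0.02,0, 0.5,0,0,-0.01,0, 0.5,0,0,-0.004,0, 0.5,0,0,0,0]'
```

```text
time: 9.32
tool_pos: [0.5804, 0.2871, 0.0519]
tool_rot: [3.122, -0.012, 1.895]
contact_force: [-0.1, 0.2, 0.1]
opening: 0.0462
```

```bash
python3 -m creep '[0.2,0,0,0,0, 0.2,0,0,0,0, 0.2,0,0,0,0, 0.2,0,0,0,0, 0.2,0.001,-0.006,0,-0.06, 0.2,0.001,-0.006,0,-0.06, 0.2,0.001,-0.006,0,-0.06, 0.2,0.001,-0.006,0,-0.06, 0.2,0.001,-0.003,0,-0.025, 0.2,0,0,0,0]'
```

```text
time: 10.58
tool_pos: [0.5861, 0.2597, 0.0534]
tool_rot: [3.12, -0.012, 1.622]
contact_force: [0.8, -0.7, -0.6]
opening: 0.0301
```

```bash
python3 -m creep '[0.2,-0.0002,-0.0005,0,0.006, 0.5,0,0,0,0, 0.5,0,0,0,0, 0.5,0,0,0.03,0, 0.5,0,0,0.03,0, 0.5,-0.02,-0.02,0.03,0, 0.5,-0.03,-0.03,0.04,0, 0.5,-0.03,-0.03,0.04,0, 0.5,0,0,0.03,0, 0.5,0,0,0,0, 0.5,0,0,0,0]'
python3 - <<'E'
from h import *
c=snap('wrist','w2.png'); snap('side','s2.png'); snap('top','t2.png')
i=cv2.imread('pics/w2.png'); cv2.imwrite('pics/w2c.png',cv2.resize(i[20:240,140:500],None,fx=2.2,fy=2.2,interpolation=cv2.INTER_CUBIC))
E
```

```text
time: 11.95
tool_pos: [0.5021, 0.1779, 0.2588]
tool_rot: [3.119, -0.012, 1.633]
contact_force: [-0.6, -0.2, -0.5]
opening: 0.0459
```

View pics/w2c.png

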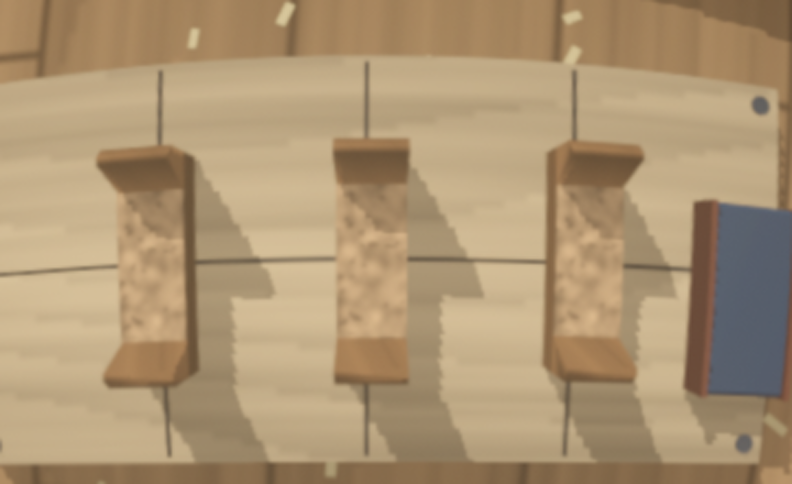

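View pics/w2.png

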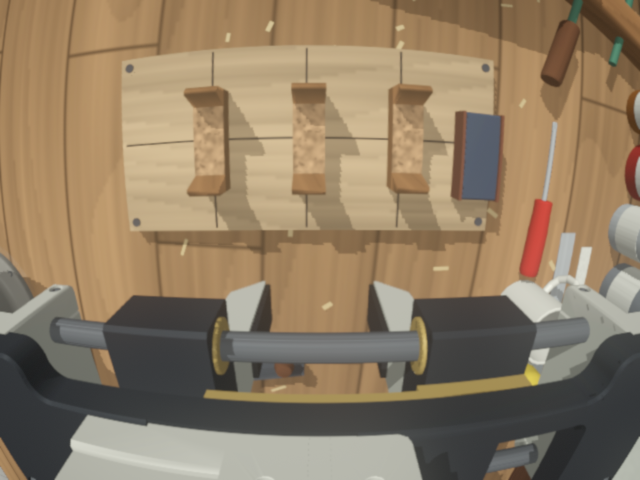

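Row looks good. Measure it precisely with enlarged crops.

Run:
```python
from h import *
i=cv2.imread('pics/w2.png'); 
for n,o in (('0',170),('1',265),('2',360)):
    cv2.imwrite(f'pics/w2_{n}.png',cv2.resize(i[45:235,o:o+90],None,fx=3,fy=3,interpolation=cv2.INTER_CUBIC))
a=np.hstack([cv2.imread(f'pics/w2_{k}.png') for k in '012']); cv2.imwrite('pics/w2h.png',a[:,:800])
```

```text
(no output)
```

View pics/w2h.png

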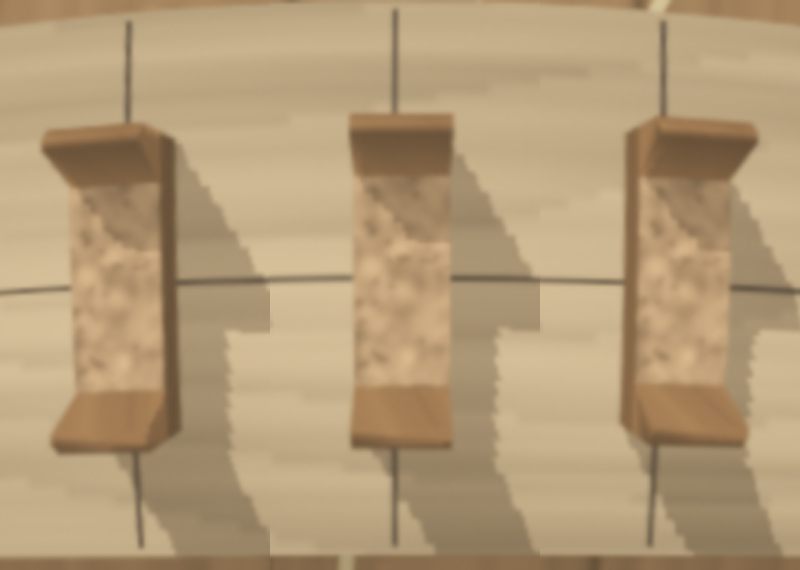

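Run:
```python
from h import *
c=load('w2.png')
def Q(u,v):
    k=min(int(u//270),2); return P(3,[170,265,360][k],45)(u-270*k,v)
W=lambda p:px2w(c,*p,.018,True)[:2]
cl=[W(Q(*q)) for q in [(3,292),(65,288),(182,281),(345,277),(458,277),(620,281),(735,288),(795,291)]]
print('cl n',[round(w@N,4) for w in cl])
X=[[(128,22),(127,118),(137,458),(141,545)],[(395,10),(395,108),(395,452),(395,545)],[(663,22),(663,112),(655,450),(650,545)]]
xs=[]
for l in X:
    print('x s',[round(W(Q(*q))@U,4) for q in l]); xs.append(np.mean([W(Q(*q))@U for q in l]))
n0=np.mean([w@N for w in cl])
for k,pix in enumerate(([(71,186),(159,183),(163,389),(77,391)],[(356,177),(451,177),(451,386),(355,386)],[(640,179),(731,182),(727,387),(638,384)])):
    p,r=fitchock(c,[Q(*q) for q in pix],CORK,fish=True)
    print(p.round(4),'ds',(p[:2]@U-xs[k]).round(4),'dn',(p[:2]@N-n0).round(4),'da',(p[2]-.0575).round(4),r)
```

```text
cl n [np.float64(0.2244), np.float64(0.2244), np.float64(0.2247), np.float64(0.2245), np.float64(0.2245), np.float64(0.2244), np.float64(0.2238), np.float64(0.224)]
x s [np.float64(0.4094), np.float64(0.4094), np.float64(0.4098), np.float64(0.4094)]
x s [np.float64(0.5046), np.float64(0.5047), np.float64(0.5047), np.float64(0.5046)]
x s [np.float64(0.5996), np.float64(0.5995), np.float64(0.5997), np.float64(0.5997)]
[0.3979 0.2471 0.0514] ds 0.002 dn -0.0005 da -0.0061 [-0.26  0.58  0.5  -0.25  0.31 -0.24 -0.57 -0.07]
[0.494  0.252  0.0559] ds 0.003 dn -0.0012 da -0.0016 [-0.38 -0.06  0.38 -0.05 -0.1   0.04  0.1   0.06]
[0.5879 0.259  0.0708] ds 0.0022 dn 0.0005 da 0.0133 [ 0.01 -0.13 -0.03  0.39  0.05 -0.38 -0.04  0.12]
```

Run:
```python
from h import *
c=load('w2.png')
def Q(u,v):
    k=min(int(u//270),2); return P(3,[170,265,360][k],45)(u-270*k,v)
W=lambda p:px2w(c,*p,.018,True)[:2]
for q in [(180,430),(176,150),(621,425),(627,135)]: print(q,(W(Q(*q))@U).round(4))
i=cv2.imread('pics/t2.png'); j=cv2.imread('pics/s2.png')
a=cv2.resize(i[215:365,140:240],None,fx=4,fy=4,interpolation=cv2.INTER_CUBIC)
b=cv2.resize(j[310:420,270:470],None,fx=4,fy=4,interpolation=cv2.INTER_CUBIC)
cv2.imwrite('pics/t2c.png',a);cv2.imwrite('pics/s2c.png',b)
```

```text
(180, 430) 0.4257
(176, 150) 0.4265
(621, 425) 0.5872
(627, 135) 0.5871
```

View pics/t2c.png

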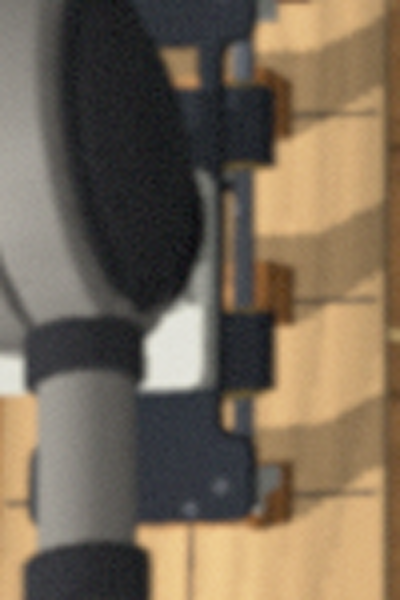

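View pics/s2c.png

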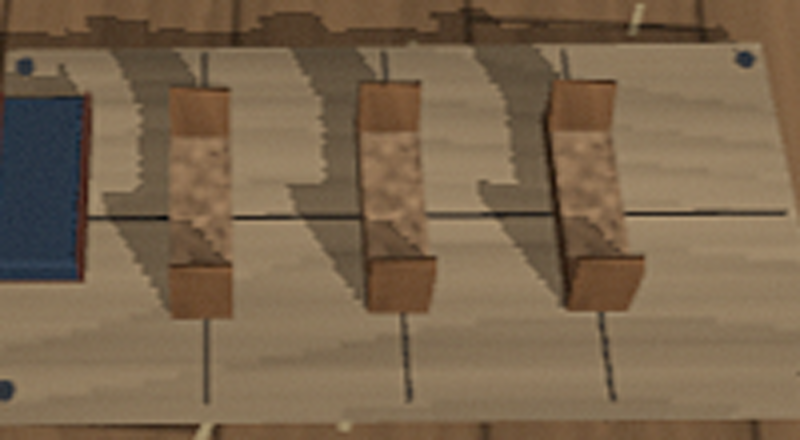

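```bash
python3 -m creep '[0.5,0.02,0.02,-0.03,0, 0.5,0.03,0.03,-0.04,0, 0.5,0.025,0.025,-0.04,0, 0.5,0.004,0.004,-0.02,0, 0.5,0,0,0,0, 0.5,0,0,0,0]'
```

```text
time: 12.85
tool_pos: [0.5816, 0.2587, 0.1202]
tool_rot: [3.126, -0.01, 1.633]
contact_force: [0.9, -0.5, 1.0]
opening: 0.0458
```

```bash
python3 -m creep '[0.5,0.003,0,0,-0.004, 0.5,0,0,-0.02,0, 0.5,0,0,-0.02,0, 0.5,0,0,-0.018,0, 0.5,0,0,-0.007,0, 0.5,0,0,0,0, 0.2,0,0,0,0, 0.2,0,0,0,0, 0.2,0,0,0,0]'
```

```text
time: 13.98
tool_pos: [0.5889, 0.2577, 0.0637]
tool_rot: [3.11, -0.013, 1.626]
contact_force: [0.1, -0.5, 0.3]
opening: 0.0296
```

```bash
python3 -m creep '[0.5,0,0,0,0, 0.5,-0.002,0,-0.006,0, 0.5,-0.001,0,-0.004,0, 0.2,0,0,0,0, 0.2,0,0,0,0, 0.2,0,0,0,0]'
```

```text
time: 14.72
tool_pos: [0.5859, 0.2578, 0.0531]
tool_rot: [3.109, -0.013, 1.627]
contact_force: [0.7, -0.0, -0.1]
opening: 0.0301
```

```bash
python3 -m creep '[0.2,-0.0022,-0.0006,0,0.002, 0.2,0,0,0,0]'
```

```text
time: 14.98
tool_pos: [0.5835, 0.2572, 0.0531]
tool_rot: [3.109, -0.013, 1.629]
contact_force: [-0.4, -0.3, -0.4]
opening: 0.0296
```

```bash
python3 -m creep '[0.5,0,0,0,0, 0.5,0,0,0,0, 0.5,0,0,0.03,0, 0.5,0,0,0.03,0, 0.5,-0.03,-0.0015,0,0, 0.5,-0.03,-0.0015,0,0, 0.5,-0.026,-0.0015,0,0, 0.5,0,0,0,0, 0.5,0,0,0,0]'
```

```text
time: 16.1
tool_pos: [0.4967, 0.2526, 0.1157]
tool_rot: [3.106, -0.014, 1.628]
contact_force: [1.0, -0.2, 0.2]
opening: 0.0459
```

```bash
python3 -m creep '[0.5,-0.005,0,-0.01,0, 0.5,0,0,-0.02,0, 0.5,0,0,-0.015,0, 0.5,0,0,-0.01,0, 0.5,0,0,-0.004,0, 0.5,0,0,0,0]'
```

```text
time: 16.85
tool_pos: [0.4934, 0.2524, 0.0525]
tool_rot: [3.106, -0.014, 1.627]
contact_force: [-0.8, 0.5, 1.7]
opening: 0.0459
```

```bash
python3 -m creep '[0.2,0,0,0,0, 0.2,0,0,0,0, 0.2,0,0,0,0, 0.2,-0.0023,0.0005,0,0.001, 0.2,-0.0023,0.0004,0,0, 0.2,0,0,0,0]'
```

```text
time: 17.6
tool_pos: [0.489, 0.2536, 0.0538]
tool_rot: [3.104, -0.015, 1.628]
contact_force: [0.1, 0.7, -0.7]
opening: 0.0297
```

```bash
python3 -m creep '[0.5,0,0,0,0, 0.5,0,0,0,0, 0.5,0,0,0.03,0, 0.5,0,0,0.03,0, 0.5,-0.03,-0.0025,0,0, 0.5,-0.03,-0.0025,0,0, 0.5,-0.03,-0.0025,0,0, 0.5,0,0,0,0, 0.5,0,0,0,0]'
python3 -m creep '[0.5,0,0,-0.01,0, 0.5,0,0,-0.02,0, 0.5,0,0,-0.015,0, 0.5,0,0,-0.01,0, 0.5,0,0,-0.004,0, 0.5,0,0,0,0]'
```

```text
time: 18.73
tool_pos: [0.3983, 0.246, 0.1164]
tool_rot: [3.1, -0.016, 1.627]
contact_force: [1.1, 0.3, -0.5]
opening: 0.0456
time: 19.48
tool_pos: [0.4017, 0.2461, 0.0534]
tool_rot: [3.098, -0.016, 1.625]
contact_force: [-0.5, 0.0, -0.8]
opening: 0.0459
```

```bash
python3 -m creep '[0.3,-0.004,0,0,0.003, 0.2,0,0,0,0, 0.2,0,0,0,0, 0.2,0,0,0,0, 0.2,-0.0018,0,0,0, 0.2,-0.0016,0,0,0, 0.2,0,0,0,0]'
```

```text
time: 20.35
tool_pos: [0.3942, 0.2464, 0.0545]
tool_rot: [3.096, -0.017, 1.629]
contact_force: [0.1, -0.6, -0.8]
opening: 0.0301
```

```bash
python3 -m creep '[0.5,0,0,0,0, 0.5,0,0,0,0, 0.5,0,0,0.03,0, 0.5,0,0,0.04,0, 0.5,0.03,-0.02,0.04,0, 0.5,0.03,-0.02,0.04,0, 0.5,0.03,-0.02,0.03,0, 0.5,0.012,-0.01,0.02,0, 0.5,0,0,0,0, 0.5,0,0,0,0]'
python3 - <<'E'
from h import *
c=snap('wrist','w3.png'); snap('side','s3.png')
print(telemetry.observe()['tool_rot'])
i=cv2.imread('pics/w3.png'); cv2.imwrite('pics/w3c.png',cv2.resize(i[20:260,140:460],None,fx=2.5,fy=2.5,interpolation=cv2.INTER_CUBIC))
E
```

```text
time: 21.6
tool_pos: [0.4968, 0.1737, 0.2601]
tool_rot: [3.098, -0.016, 1.63]
contact_force: [-0.7, -0.5, -0.5]
opening: 0.0457
[ 3.09833286 -0.01569722  1.63042356]
```

View pics/w3c.png

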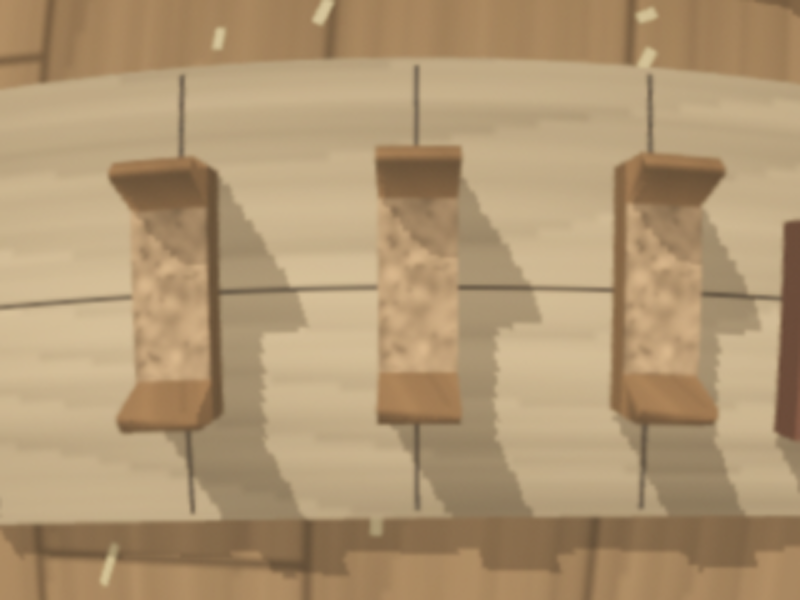

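Run:
```python
from h import *
c=load('w3.png');Q=P(2.5,140,20)
W=lambda p:px2w(c,*p,.018,True)[:2]
cl=[W(Q(*q)) for q in [(5,307),(125,298),(225,292),(370,288),(465,287),(608,291),(710,295),(775,299)]]
print('cl n',[float(round(w@N,4)) for w in cl])
X=[[(181,78),(181,152),(188,435),(192,512)],[(416,68),(416,142),(417,428),(417,508)],[(650,76),(651,150),(644,428),(641,506)]]
xs=[]
for l in X:
    v=[W(Q(*q))@U for q in l];print('x s',np.round(v,4)); xs.append(np.mean(v))
n0=np.mean([w@N for w in cl])
for k,pix in enumerate(([(132,207),(206,204),(209,380),(136,383)],[(378,198),(457,198),(458,373),(378,373)],[(627,203),(701,206),(698,379),(627,376)])):
    p,r=fitchock(c,[Q(*q) for q in pix],CORK,fish=True)
    print(p.round(4),'ds',(p[:2]@U-xs[k]).round(4),'dn',(p[:2]@N-n0).round(4),'da',(p[2]-.0575).round(4),r)
for q in [(220,412),(217,175),(612,405),(616,168)]: print(q,(W(Q(*q))@U).round(4))
```

```text
cl n [0.2241, 0.2239, 0.224, 0.2239, 0.2241, 0.2235, 0.2236, 0.2235]
x s [0.4091 0.4095 0.4093 0.4089]
x s [0.5044 0.5044 0.5044 0.5042]
x s [0.5996 0.5998 0.5991 0.5994]
[0.3965 0.2477 0.0475] ds 0.0009 dn 0.0007 da -0.01 [-0.23  1.4   0.43  0.76  0.2  -0.95 -0.36 -1.2 ]
[0.491  0.2533 0.0563] ds 0.0004 dn 0.0008 da -0.0012 [-0.3   0.31  0.38  0.22 -0.17 -0.37  0.1  -0.15]
[0.5854 0.2583 0.0692] ds -0.0002 dn 0.0005 da 0.0117 [-0.15  0.71  0.2   0.99  0.48 -1.25 -0.56 -0.45]
(220, 412) 0.4234
(217, 175) 0.4244
(612, 405) 0.585
(616, 168) 0.5851
```

Run:
```python
from h import *
c=load('top0.png');Q=P(3,400,175)
W=lambda p,z=.124:px2w(c,*Q(*p),z)
for p in [(157,50),(181,302),(206,545),(133,304),(232,300),(153,20),(167,163),(193,431)]: print(p,W(p).round(4))
d=W((157,50))-W((206,545)); print(np.degrees(np.arctan2(d[1],d[0])))
d=W((133,304))-W((232,300)); print(np.linalg.norm(d),np.degrees(np.arctan2(d[1],d[0]))-90)
i=cv2.imread('pics/side0.png'); cv2.imwrite('pics/s0h.png',cv2.resize(i[130:210,270:430],None,fx=5,fy=5,interpolation=cv2.INTER_CUBIC))
```

```text
(157, 50) [ 0.6788 -0.2544  0.124 ]
(181, 302) [ 0.5241 -0.2662  0.124 ]
(206, 545) [ 0.3832 -0.278   0.124 ]
(133, 304) [ 0.5221 -0.2375  0.124 ]
(232, 300) [ 0.5261 -0.2966  0.124 ]
(153, 20) [ 0.6978 -0.2522  0.124 ]
(167, 163) [ 0.6083 -0.2593  0.124 ]
(193, 431) [ 0.4483 -0.2718  0.124 ]
4.562938618496768
0.05925281368725337 3.868683881553764
```

View pics/s0h.png

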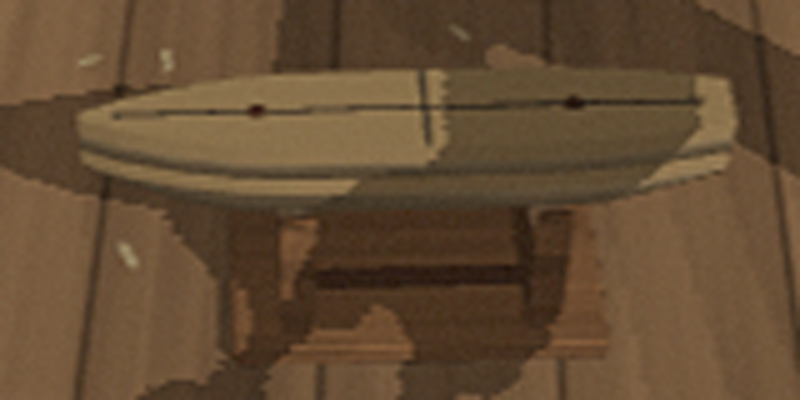

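```bash
python3 -m creep '[1,-0.007,-0.03,0.005,-0.1, 1,-0.007,-0.04,0.003,-0.15, 1,-0.007,-0.04,0.003,-0.15, 1,-0.007,-0.04,0.003,-0.15, 1,-0.007,-0.04,0.003,-0.15, 1,-0.007,-0.04,0.003,-0.15, 1,-0.007,-0.04,0.003,-0.15, 1,-0.007,-0.04,0.003,-0.15, 1,-0.007,-0.04,0.003,-0.15, 1,-0.007,-0.04,0.003,-0.15, 1,0,-0.02,0,-0.04, 1,0,0,0,0]'
```

```text
time: 23.2
tool_pos: [0.417, -0.2385, 0.2824]
tool_rot: [3.116, -0.008, 0.107]
contact_force: [-0.5, 0.1, -0.7]
opening: 0.092
```

Run:
```python
from h import *
s=telemetry.observe(); print(s['tool_pos'],s['tool_rot'],s['qpos'],s['qvel'])
c=snap('wrist','w4.png');snap('side','s4.png')
```

```text
[ 0.41695553 -0.23850165  0.2824233 ] [ 3.11611739 -0.00797022  0.10650307] [-0.67155993  0.22398346  1.60267559 -0.0130577   1.29139791  0.7962882 ] [ 0.01560399 -0.0063224   0.01998208  0.0070822   0.00511185  0.00164561]
```

View pics/w4.png

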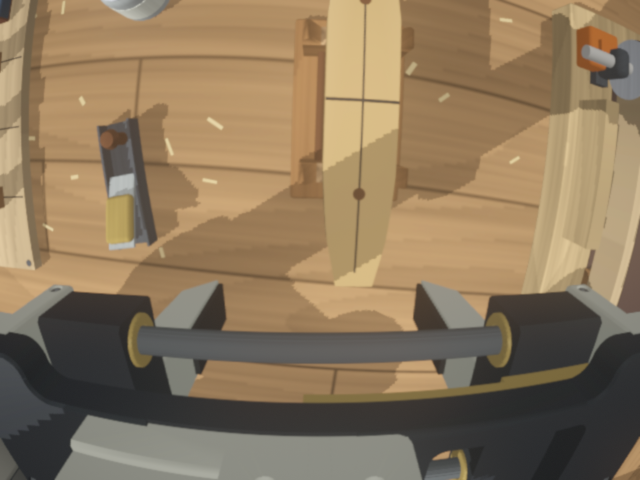

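Run:
```python
from h import *
c=load('w4.png')
W=lambda p,z=.124:px2w(c,*p,z,True)
for p in [(365,5),(363.5,100),(359.5,194),(355.5,270),(326.5,98.5),(400,101.5)]: print(p,W(p).round(4))
d=W((365,5))-W((355.5,270)); print(np.arctan2(d[1],d[0]))
d=W((326.5,98.5))-W((400,101.5)); print(np.linalg.norm(d),np.arctan2(d[1],d[0])-np.pi/2)
for k in 'wrist',: print(-np.array(c['R']).T@c['t'])
t=load('top0.png')
for n,p,z in [('glue cap',(319,145),.15),('mug',(285,142),.085),('varn',(323,211),.078),('plane top',(315,299),.06)]: print(n,px2w(t,*p,z).round(3))
```

```text
(365, 5) [ 0.6052 -0.2581  0.124 ]
(363.5, 100) [ 0.5261 -0.2649  0.124 ]
(359.5, 194) [ 0.4514 -0.2706  0.124 ]
(355.5, 270) [ 0.3868 -0.2759  0.124 ]
(326.5, 98.5) [ 0.5236 -0.2362  0.124 ]
(400, 101.5) [ 0.5292 -0.2939  0.124 ]
0.08114876577594154
0.05792433133536611 0.09619927460670863
[ 0.49491257 -0.22580635  0.41567608]
glue cap [ 0.753 -0.007  0.15 ]
mug [0.781 0.062 0.085]
varn [ 0.645 -0.017  0.078]
plane top [ 0.476 -0.006  0.06 ]
```

```bash
python3 -m creep '[1,0.03,-0.007,-0.02,-0.01, 1,0.03,-0.007,-0.03,-0.01, 1,0.03,-0.007,-0.03,-0.005, 1,0.012,-0.003,-0.02,0, 1,0,0,0,0, 1,0,0,0,0]'
```

```text
time: 24.05
tool_pos: [0.5237, -0.2523, 0.1811]
tool_rot: [3.117, -0.009, 0.1]
contact_force: [0.8, -0.7, -0.2]
opening: 0.0917
```

```bash
python3 -m creep '[1,0,0,0.05,0, 1,0,0,0.05,0, 1,0,0,0,0]'; python3 -m creep '[1,0,0,-0.01,0, 1,0,0,-0.01,0, 1,0,0,-0.01,0, 1,0,0,-0.01,0]'
```

```text
time: 24.42
tool_pos: [0.5224, -0.2504, 0.2875]
tool_rot: [3.115, -0.012, 0.102]
contact_force: [-0.0, 0.1, -0.4]
opening: 0.0921
time: 24.92
tool_pos: [0.5204, -0.2492, 0.2431]
tool_rot: [3.118, -0.009, 0.102]
contact_force: [-0.1, 0.4, -0.4]
opening: 0.0918
```

```bash
python3 -m creep '[1,0,0.06,0,0, 1,0,0,0,0]';python3 -m creep '[1,0,-0.06,0,0, 1,0,0,0,0]'; python3 -m creep '[1,0.05,0,0,0, 1,0,0,0,0]'; python3 -m creep '[1,-0.05,0,0,0, 1,0,0,0,0]'
```

```text
time: 25.18
tool_pos: [0.5195, -0.1879, 0.2393]
tool_rot: [3.121, -0.005, 0.101]
contact_force: [0.5, -0.6, 0.4]
opening: 0.0918
time: 25.42
tool_pos: [0.5198, -0.249, 0.2378]
tool_rot: [3.121, -0.004, 0.103]
contact_force: [0.3, 0.3, -0.8]
opening: 0.0915
time: 25.68
tool_pos: [0.5694, -0.2497, 0.2351]
tool_rot: [3.124, 0.0, 0.101]
contact_force: [-0.7, -0.6, -1.2]
opening: 0.092
time: 25.92
tool_pos: [0.5168, -0.2488, 0.2323]
tool_rot: [3.127, 0.005, 0.102]
contact_force: [1.1, -1.3, -0.2]
opening: 0.0913
```

```bash
python3 -m creep '[1,0.005,-0.008,-0.015,-0.01, 1,0.004,-0.007,-0.02,-0.01, 1,0,0,-0.015,0, 1,0,0,-0.006,0, 1,0,0,0,0, 1,0,0,0,0]'
```

```text
time: 26.68
tool_pos: [0.5281, -0.2652, 0.1728]
tool_rot: [3.126, 0.003, 0.081]
contact_force: [-0.1, 0.1, 0.5]
opening: 0.0919
```

```bash
python3 -m creep '[1,-0.002,0.0005,-0.01,0, 1,0,0,-0.015,0, 1,0,0,-0.015,0, 1,0,0,-0.01,0, 1,0,0,-0.005,0, 1,0,0,0,0]'
python3 - <<'E'
from h import *
snap('side','s5.png');c=snap('wrist','w5.png')
i=cv2.imread('pics/s5.png'); cv2.imwrite('pics/s5c.png',cv2.resize(i[60:260,200:460],None,fx=3,fy=3,interpolation=cv2.INTER_CUBIC))
E
```

```text
time: 27.42
tool_pos: [0.5258, -0.2644, 0.1141]
tool_rot: [3.125, 0.003, 0.081]
contact_force: [-0.5, 0.2, -0.2]
opening: 0.0915
```

View pics/s5c.png

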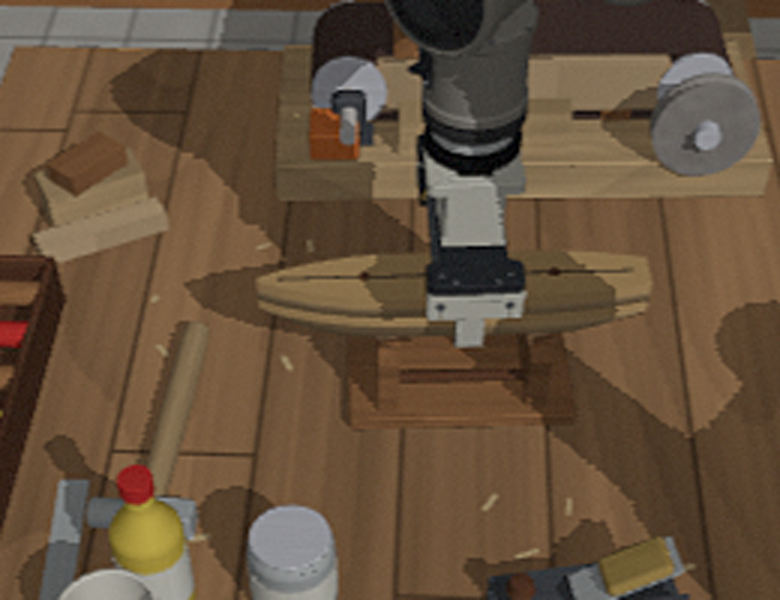

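View pics/w5.png

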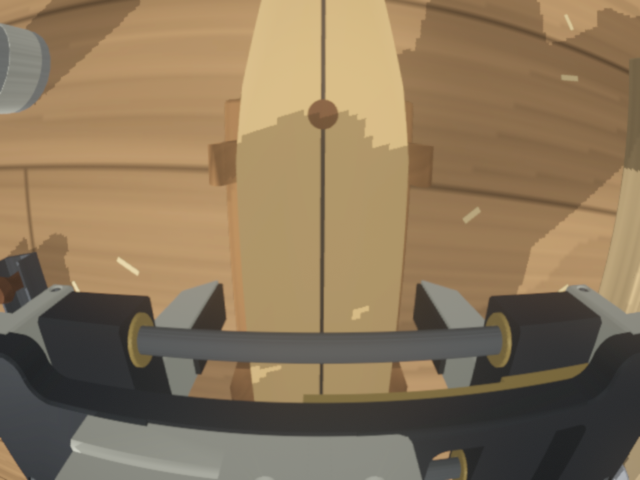

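```bash
python3 -m creep '[0.5,0,0,0,0, 0.5,0,0,0,0, 0.5,0,0,0,0, 0.5,0,0,0,0, 0.5,0,0,0,0]' 40
```

```text
time: 28.15
tool_pos: [0.5267, -0.2649, 0.1161]
tool_rot: [3.123, -0.0, 0.081]
contact_force: [0.2, 0.0, -0.3]
opening: 0.0577
```

Gripped at 57.7 mm. Lift slowly and watch.

```bash
python3 -m creep '[0.5,0,0,0.006,0, 0.5,0,0,0.01,0, 0.5,0,0,0.015,0, 0.5,0,0,0.015,0, 0.5,0,0,0.01,0, 0.5,0,0,0,0]'
python3 - <<'E'
from h import *
s=telemetry.observe(); print(s['torque'],s['contact_force'])
snap('side','s6.png')
i=cv2.imread('pics/s6.png'); cv2.imwrite('pics/s6c.png',cv2.resize(i[60:260,200:460],None,fx=3,fy=3,interpolation=cv2.INTER_CUBIC))
E
```

```text
time: 28.9
tool_pos: [0.5264, -0.2647, 0.1763]
tool_rot: [3.123, -0.0, 0.081]
contact_force: [-0.3, -0.7, -3.2]
opening: 0.0577
[-0.0454088   0.1700897  -0.01622219] [-0.33908426 -0.72086002 -3.23133541]
```

View pics/s6c.png

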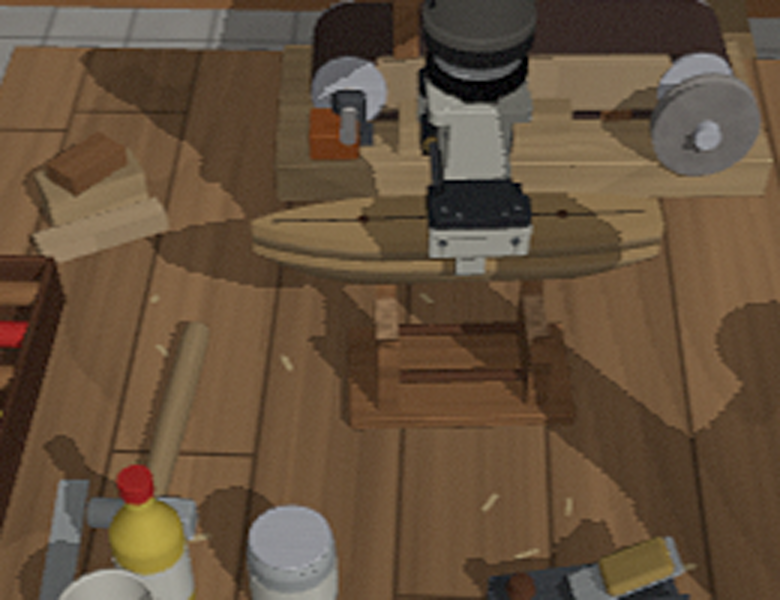

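```bash
python3 -m creep '[0.5,0,0,0.01,0, 0.5,0,0,0.015,0, 0.5,0,0,0.015,0, 0.5,0,0.005,0.008,0, 0.5,-0.001,0.01,0,-0.001, 0.5,-0.001,0.016,0,-0.001, 0.5,-0.001,0.02,0,-0.001, 0.5,-0.001,0.02,0,-0.001]'
```

```text
time: 29.95
tool_pos: [0.5208, -0.1885, 0.2256]
tool_rot: [3.126, 0.003, 0.076]
contact_force: [0.4, 0.1, -3.8]
opening: 0.0581
```

```bash
python3 -m creep '[0.5,-0.001,0.025,0.001,-0.001, 0.5,-0.001,0.025,0.001,-0.001, 0.5,-0.001,0.025,0.001,-0.001, 0.5,-0.001,0.025,0,-0.001, 0.5,-0.001,0.025,0,-0.001, 0.5,-0.001,0.025,0,-0.001, 0.5,-0.001,0.025,0,-0.001, 0.5,-0.001,0.025,0,-0.001]'
```

```text
time: 30.95
tool_pos: [0.5087, 0.0279, 0.2276]
tool_rot: [3.129, 0.005, 0.072]
contact_force: [-0.0, -0.2, -2.6]
opening: 0.0581
```

```bash
python3 -m creep '[0.5,-0.002,0.025,0,-0.002, 0.5,-0.002,0.025,0,-0.002, 0.5,-0.002,0.025,0,-0.002, 0.5,-0.002,0.025,0,-0.002, 0.5,-0.002,0.025,0,-0.002, 0.5,-0.002,0.025,0,-0.002, 0.5,-0.002,0.02,0,-0.001, 0.5,-0.001,0.015,0,-0.001, 0.5,-0.001,0.01,0,0, 0.5,0,0.004,0,0, 0.5,0,0,0,0, 0.5,0,0,0,0]'
```

```text
time: 32.45
tool_pos: [0.4839, 0.243, 0.2265]
tool_rot: [3.128, 0.009, 0.066]
contact_force: [-0.6, -0.6, -3.5]
opening: 0.0573
```

```bash
python3 -m creep '[0.5,0.003,0.005,-0.004,-0.004, 0.5,0.002,0.004,-0.008,-0.004, 0.5,0,0,-0.01,0, 0.5,0,0,-0.01,0, 0.5,0,0,-0.01,0, 0.5,0,0,-0.01,0, 0.5,0,0,-0.008,0, 0.5,0,0,-0.004,0, 0.5,0,0,0,0, 0.5,0,0,0,0]'
```

```text
time: 33.7
tool_pos: [0.4893, 0.2514, 0.1572]
tool_rot: [3.128, 0.01, 0.056]
contact_force: [-0.1, 0.0, -2.5]
opening: 0.0578
```

```bash
python3 -m creep '[0.5,0,0.0003,-0.003,0.001, 0.5,0,0,-0.003,0, 0.5,0,0,0,0, 0.5,0,0,0,0]'
python3 - <<'E'
from h import *
snap('side','s7.png');c=snap('wrist','w7.png');snap('top','t7.png')
i=cv2.imread('pics/s7.png'); cv2.imwrite('pics/s7c.png',cv2.resize(i[220:460,200:520],None,fx=2.5,fy=2.5,interpolation=cv2.INTER_CUBIC))
i=cv2.imread('pics/t7.png'); cv2.imwrite('pics/t7c.png',cv2.resize(i[170:410,110:430],None,fx=2.5,fy=2.5,interpolation=cv2.INTER_CUBIC))
E
```

```text
time: 34.2
tool_pos: [0.4896, 0.2519, 0.1514]
tool_rot: [3.128, 0.009, 0.057]
contact_force: [0.5, -0.4, -3.0]
opening: 0.0576
```

View pics/s7c.png

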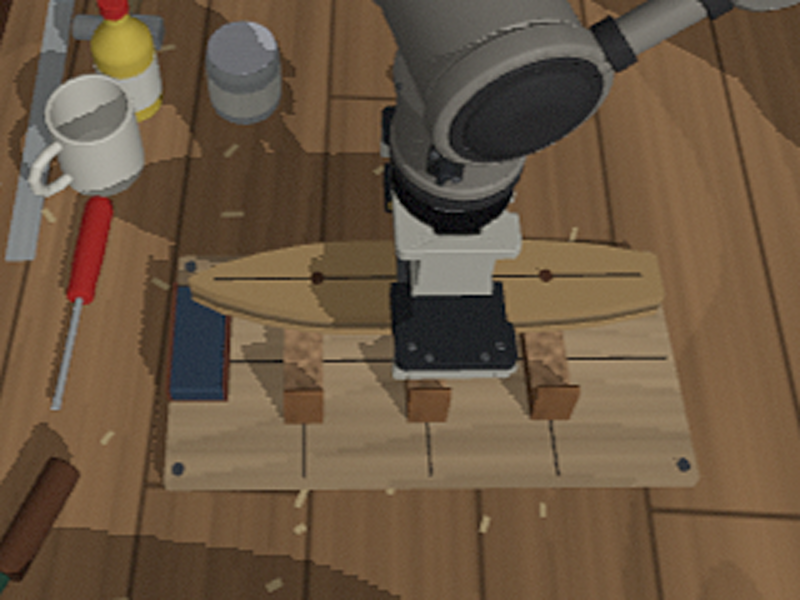

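View pics/w7.png

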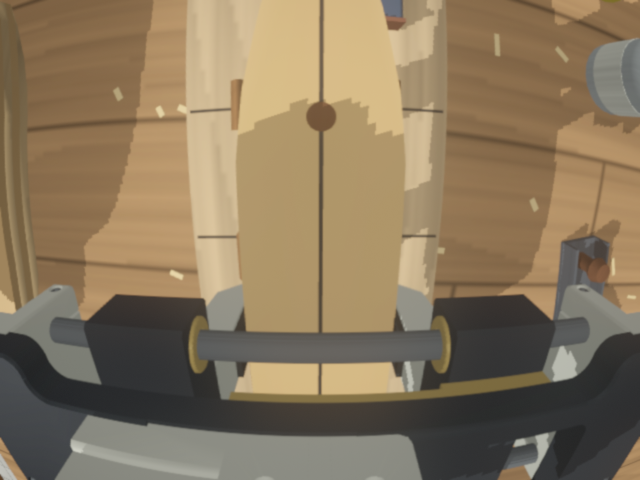

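View pics/t7c.png

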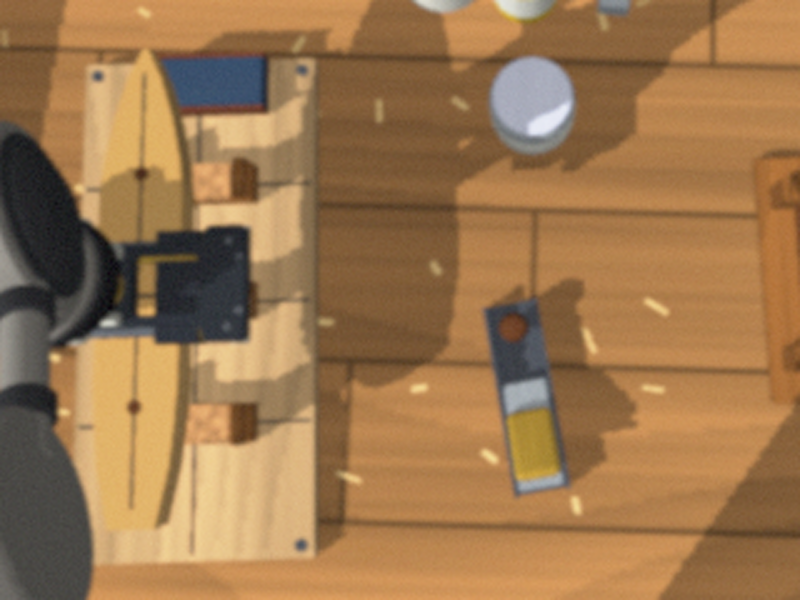

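Run:
```python
from h import *
t=load('t7.png');Q=P(2.5,110,170);z=.159
a=px2w(t,*Q(141,174),z)[:2];b=px2w(t,*Q(133,407),z)[:2]
u=(a-b)/np.linalg.norm(a-b); m=b+u*.0760
print(a,b,np.linalg.norm(a-b),np.arctan2(u[1],u[0]),'mark s,n',m@U,m@N,'want .5005 .2228(top)')
s=load('s7.png');Q=P(2.5,200,220)
a=px2w(s,*Q(317,278),z)[:2];b=px2w(s,*Q(545,275),z)[:2]
u=(a-b)/np.linalg.norm(a-b); m=b+u*.0760
c0=[px2w(s,*Q(*q),.018)[:2] for q in [(430,430),(430,470),(240,359),(660,357)]]
print(a,b,np.linalg.norm(a-b),np.arctan2(u[1],u[0]),m@U,m@N,[ (c@U,c@N) for c in c0])
```

```text
[0.5702873  0.25510974] [0.41082986 0.24752516] 0.15963771083243633 0.04752909474276089 mark s,n 0.500371973850476 0.22274860914030667 want .5005 .2228(top)
[0.57126871 0.25590196] [0.41174511 0.24616331] 0.1598205887167838 0.060972677018119356 0.5012107618983166 0.22235810489851213 [(np.float64(0.4992486615042315), np.float64(0.279687297072553)), (np.float64(0.501533260626597), np.float64(0.3100520742755705)), (np.float64(0.6467772625508867), np.float64(0.22083454195528848)), (np.float64(0.3116742313999221), np.float64(0.22251671416334423))]
```

```bash
python3 -m creep '[0.5,0,0,0,0, 0.5,0,0,0,0]'
python3 - <<'E'
from h import *
s=telemetry.observe(); print(s['tool_pos'],s['tool_rot'],np.abs(s['qvel']).max(),s['opening'])
print(workorder.hand_in())
E
```

```text
time: 34.6
tool_pos: [0.4896, 0.2518, 0.1515]
tool_rot: [3.128, 0.008, 0.057]
contact_force: [-0.1, -0.2, -4.3]
opening: 0.0576
[0.48964409 0.25184194 0.151516  ] [3.12824464 0.00846644 0.05708453] 0.0015862046490041784 0.05759802715229635
the job is handed in; nothing more can be done
None
```

The three chocks are in a row on the pencilled crosses. The hull is held still over them, about 35 mm above the cheeks, and the job was handed in at about 35 s.

- **Chocks:** I slid each one onto its cross with the jaws lightly closed on it. The first look showed all three 2–3 mm too far along the board, so I moved each one back. The last wrist picture put them within about 1 mm of the crosses. It showed them square to within about 0.7°, and I put most of that down to measuring error in the picture. I took no detailed look at them after bringing the hull over.
- **Hull:** I gripped it at the balance mark with 40 N and lifted it out of the stand. I carried it over the plane and varnish tin, which I did not touch. At the end:
  - **Mark position:** the top camera put the balance mark within about 1 mm of the middle cross. The side camera agreed in direction and centring, but its own sighting of the cross line scattered by 1–2 mm.
  - **Heading:** the tool was within 0.1° of the centre line. The top camera alone read the hull 0.6° off and the side camera 0.2° off.
  - **Level:** the tool was about 0.8° off vertical in roll when it gripped. From there to hand-in it turned by at most about 0.6° in pitch and 0.3° in roll. I read the hull's level from those tool angles and did not measure it separately.
- **Disagreement:** the top and wrist cameras placed the crosses about 4 mm apart along the row, and the arm's own position lay between them. I therefore judged each fit within a single picture.

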